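Nest the dye pots at the cobbler's bench

ROBOT

A 6-joint arm with a two-finger parallel gripper is mounted at the origin on the work surface. World frame = base frame: x ahead of the robot, y to its left, z up, the work surface at z = 0. Lengths are in mm, angles in degrees, forces in N, time in s.
With the tool pointing down it reaches from about 300 to 850 mm from the base axis. Payload 4.2 kg.
Tool frame: the origin (TCP) lies between the finger pads; the fingertips stand 19 mm ahead of it and the grasp point (between the pads) is the TCP; z points along the fingers, x is the direction in which the jaws open and shut, and the axes are right-handed (so a half turn about z gives the same grasp; the last joint's range is limited). The gripper opens to 91 mm and grips with 3 to 60 N. Pads are 32 mm wide; open, the fingers measure 118 mm over their backs; the gripper's body (76 mm by 178 mm) begins 60 mm behind the grasp point.
Start: joints at [75.63, 18.312, 89.639, -0, 72.044, -1.146], TCP at [131.536, 559.767, 232.976] pointing down, gripper open.
Joint ranges: [-177.97, 177.97], [-48.28, 115.42], [12.27, 149.76], [-77.06, 257.06], [2.81, 150.46], [-146.56, 146.56]. Speed limits (degrees/s): [147.25, 147.25, 180, 180, 180, 180].

INTERFACE

Orientations are given as [roll, pitch, yaw] about the fixed x, y, z axes, in that order (R = Rz(yaw) Ry(pitch) Rx(roll)).
In Python, from workcell import sensors, grab_frame, env gives the robot as it stands.
- The arm moves only by the tool servo_tool, never from a script. Its argument "motion" is one flat list of numbers, 7 for each row, row after row: the shift along the world's x, y, z in mm, then the turn, a rotation vector about the world's x, y, z in rad, then the opening in per cent of the stroke, from 0 (shut) to 100 (fully open). In form: [x, y, z, rx, ry, rz, grip, x, y, z, rx, ry, rz, grip, ...]. A call has 1 to 10 rows; each row shifts and turns the commanded pose from where the row before left it; what a row does not reach is not made up. A row lasts 1/12 s, in which the tool goes at most 41.7 mm and 7.16 degrees, less where a joint would pass 70% of its speed; a pose out of reach is approached as far as the arm can. A call with a gripper value outside its range is refused whole. The fingers move at their own pace and stop on an object; "newtons" is the grip in N (left out, the last holds). Time passes only in rows, so rows that do not move let the fingers close. It gives the time, the measured TCP pose, the force and the opening at its end, in the units of the state.
- sensors.state(): the state, without advancing time (a new reading comes with each control period).
- grab_frame(name): name is "scene" or "side" or "wrist"; returns a dict with "image" (400x640x3 uint8, red, green, blue), "depth" (400x640 float32, mm along the optical axis (not along the pixel's ray), 0 where there is no reading), "fx", "fy", "cx", "cy" (pixels), "extrinsics" (4x4, takes a point from camera to world coordinates); the wrist camera has in their place "T_tool_cam" (4x4, takes a point from camera to tool coordinates, whose origin is the TCP and whose axes are the tool frame's). Camera axes: x right, y up, looking along -z (the intrinsics and any distortion apply to the point x, -y, -z); pixel columns grow to the right and rows downward; lengths in mm; the calibration is good to about 2 mm. A picture is of the moment at which its call begins: read the wrist's pose just before it.
- env.job_done(): hands the job in, once; it reports no verdict.
The state is a dict: "time_s": time; "qpos": joint angles; "qvel": joint speeds; "effort": joint torques, N m; "ee_pos": TCP position; "ee_rot": TCP orientation; "force": force on the tool from outside, world axes, zero at the start; "torque": the same for the moment, N m; "gripper_width": finger opening in mm.
Only numpy, scipy, OpenCV 4.12 (cv2) and the standard library are available. Lean on these libraries where they do the work, as an engineer would, in place of code of your own. Each camera call takes 0.05 s, during which the arm holds its last target.

TASK

Tidy the cobbler's bench: nest the two loose green pots, one after the other in either order, into the green pot that stands on the round white pad, so that the three make one upright stack with every pot fully seated. Leave the pot on the pad, and the orange pot, standing where they are.

Things in the scene. Friction and masses are not known exactly. Their poses are not given: they have to be found in the camera images.
- green_base: Green pot to build on, on a fixed round white pad (110 mm wide, 6 mm thick). Hollow round plastic stacking pot, 85 mm high: straight collar 60 mm wide from 36 mm up to the rim (grip it here, from outside), on a narrower solid tapered foot 36 mm high (38 mm wide below, 45 above). Bore 54 mm wide, 45 deep. Origin: centre of the underside, z up along its axis; round, yaw means nothing.
- green_a: First loose green pot, upright on the bench, same shape as green_base. About 90 g. Nesting: its foot goes down into another pot's bore until its shoulder (top of the foot) rests on that rim; fully nested, it sits 49 mm higher than the pot below.
- green_b: Second loose green pot, upright on the bench; same shape, origin and mass as green_a.
- orange: Orange pot, upright on the bench, same shape and origin as green_base. Not part of the job: it stays where it is. The four pots stand at least 140 mm apart, centre to centre; other things within 100 mm of them are under 45 mm high.
Mind the look-alikes: they are no part of the job. What is shaped like the green_a but pink or purple is not meant.

How it is judged (in metres and radians):
At the end, for the whole second after the job is handed in: The two loose green pots are nested, in either order, on the pad's green pot: each sits 43 to 55 mm higher than the pot below it, within 12 mm of its axis; all three are upright within 10 degrees and at rest; the pad's green pot and the orange pot are within 30 mm of where they stood (((z of green_a in the frame of green_base between 0.043 and 0.055 m and horizontal distance between green_a and green_base below 0.012 m and z of green_b in the frame of green_a between 0.043 and 0.055 m and horizontal distance between green_b and green_a below 0.012 m) or (z of green_b in the frame of green_base between 0.043 and 0.055 m and horizontal distance between green_b and green_base below 0.012 m and z of green_a in the frame of green_b between 0.043 and 0.055 m and horizontal distance between green_a and green_b below 0.012 m)) and angle between each of green_base, green_a, green_b's own z axis and vertical below 0.17 rad and linear speed of each of green_base, green_a, green_b below 0.02 m/s and distance of each of green_base, orange from where it was at the start of the episode below 0.03 m); the robot touches nothing.
It fails at once if the orange pot is shifted more than 30 mm or tipped over (distance of orange from where it was at the start of the episode above 0.03 m or angle between orange's own z axis and vertical above 0.6 rad).
It fails at once if the green pot on the pad is shifted more than 30 mm or tipped over (distance of green_base from where it was at the start of the episode above 0.03 m or angle between green_base's own z axis and vertical above 0.6 rad).
It also fails if it takes over 64 s, if anything falls off the work surface, if the arm or the gripper's body presses on something with over 40 N, if the wrist force passes 120 N, or if a joint passes its speed limit or range.

## Working session

There is one attempt and no reset: what is moved stays moved. The work goes in short steps, Python scripts to look and compute and a tool call to move; the robot and the scene stay as the last step left them, time stands still between calls to the robot, and variables do not carry over. Pictures are saved under pics/ and viewed, and the job is handed in when it is done.

Besides the shell and the picture viewer there is one more tool, called by a JSON object that holds its "api" and its "payload", one argument or row to a line. servo_tool: Moves the arm, as the interface text tells. Its arguments: {"type":"object","properties":{"motion":{"type":"array"},"newtons":{"type":"number"}},"required":["motion"]}

```bash
mkdir -p pics; ls; python3 - <<'E'
from workcell import sensors, grab_frame
import cv2,numpy as np
s=sensors.state();print(s)
for n in ("scene","side","wrist"):
    f=grab_frame(n);cv2.imwrite(f"pics/a_{n}.png",f["image"][:,:,::-1]);np.savez(f"/tmp/a_{n}.npz",**f)
    print(n,{k:v for k,v in f.items() if k not in("image","depth")})
E
```

```text
pics
{'time_s': 0.0, 'qpos': array([ 7.56313516e+01,  1.83510411e+01,  8.97057671e+01,  7.44567761e-04,
        7.20456395e+01, -1.14357628e+00]), 'qvel': array([ 0.01564638,  0.00492157, -0.05040594,  0.01469489, -0.06309834,
       -0.06375998]), 'effort': array([ 1.39941691e-03, -4.12469566e+01, -2.31966072e+01,  7.28154788e-02,
        4.58743132e-02, -1.43839202e-04]), 'ee_pos': array([131.40059804, 559.29346153, 232.13061504]), 'ee_rot': array([-1.79997248e+02,  1.02413179e-01,  7.67747001e+01]), 'force': array([0.52016304, 0.51890511, 0.7063846 ]), 'torque': array([ 0.02573569,  0.0441449 , -0.04241728]), 'gripper_width': 91.07630926654643}
scene {'fx': 390.7141269423558, 'fy': 390.7141269423558, 'cx': 320.55862764274093, 'cy': 202.2542516363743, 'extrinsics': array([[ 6.51191120e-01, -5.61843198e-01,  5.10178739e-01,
         1.01781958e+03],
       [ 7.58745178e-01,  4.96155783e-01, -4.22060652e-01,
        -4.07257833e+02],
       [-1.59962249e-02,  6.61937807e-01,  7.49388058e-01,
         7.14947524e+02],
       [ 0.00000000e+00,  0.00000000e+00,  0.00000000e+00,
        
[... 248 characters left out ...]
1, -7.42620943e-01,  6.40571698e-01,
         6.84027380e+02],
       [ 5.23712596e-03,  6.52363153e-01,  7.57888441e-01,
         8.74434926e+02],
       [ 0.00000000e+00,  0.00000000e+00,  0.00000000e+00,
         1.00000000e+00]])}
wrist {'fx': 313.98720177960354, 'fy': 313.98720177960354, 'cx': 318.33433358665235, 'cy': 204.6783828174729, 'T_tool_cam': array([[ 9.99999816e-01, -5.35244329e-04,  2.86780454e-04,
         1.03095154e+00],
       [-4.28319396e-04, -9.56514337e-01, -2.91685002e-01,
        -8.26259267e+01],
       [ 4.30432358e-04,  2.91684825e-01, -9.56514390e-01,
        -1.50774099e+02],
       [ 0.00000000e+00,  0.00000000e+00,  0.00000000e+00,
         1.00000000e+00]])}
```

View pics/a_scene.png

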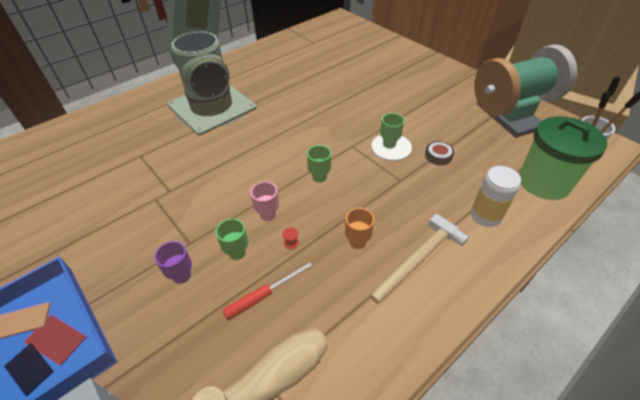

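View pics/a_side.png

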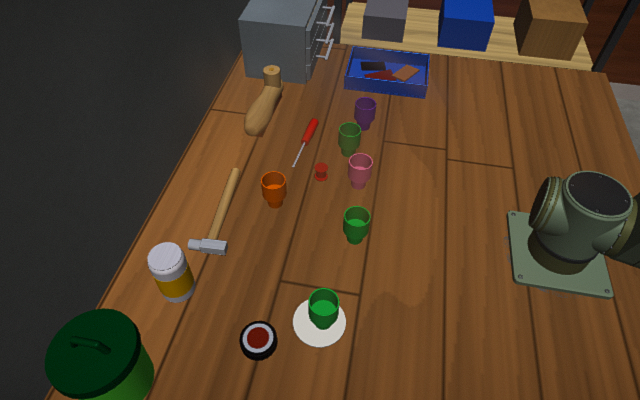

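View pics/a_wrist.png

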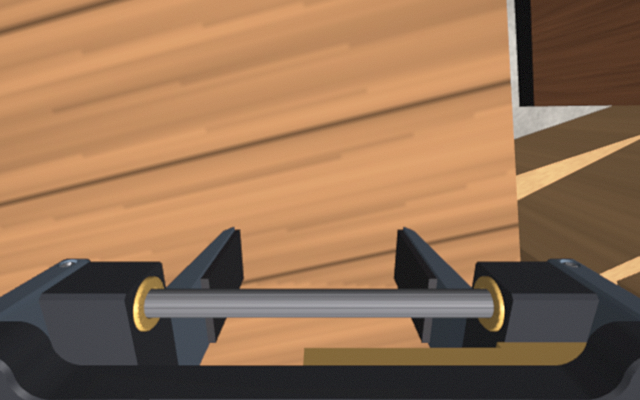

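The scene view shows the pad pot at (392,130), loose green pots at (319,160) and (232,236), orange at (359,225), pink at (264,198) and purple at (173,260). In the side view the pad pot is at (323,308), greens at (357,222) and (349,138), and orange at (274,188). Next I'll measure their rims.

```bash
cat > h.py <<'E'
import numpy as np,cv2
def pts(f,T=None):
    T=f["extrinsics"] if T is None else T
    d=f["depth"];v,u=np.mgrid[:400,:640]
    p=np.stack([(u-f["cx"])/f["fx"]*d,-(v-f["cy"])/f["fy"]*d,-d],-1)
    return p@T[:3,:3].T+T[:3,3]
def proj(f,P):
    T=np.linalg.inv(f["extrinsics"]);c=T[:3,:3]@np.array(P)+T[:3,3]
    return f["cx"]+f["fx"]*c[0]/-c[2], f["cy"]-f["fy"]*c[1]/-c[2]
def ray(f,u,v,z):
    d=f["extrinsics"][:3,:3]@np.array([(u-f["cx"])/f["fx"],-(v-f["cy"])/f["fy"],-1]);o=f["extrinsics"][:3,3]
    return o+d*(z-o[2])/d[2]
def fitc(q):
    A=np.c_[q[:,:2],np.ones(len(q))];s=np.linalg.lstsq(A,(q[:,:2]**2).sum(1),rcond=None)[0]
    c=s[:2]/2;return c,np.sqrt(s[2]+c@c)
def mask(img,kind):
    h=cv2.cvtColor(img,cv2.COLOR_RGB2HSV)
    r={'green':((45,90,30),(80,255,255)),'orange':((5,190,90),(13,255,255))}[kind]
    return cv2.inRange(h,*r)
E
python3 - <<'E'
from h import *
boxes={"scene":{"base":(392,128,'green'),"A":(319,160,'green'),"B":(232,236,'green'),"or":(359,225,'orange')},
"side":{"base":(323,308,'green'),"A":(357,222,'green'),"B":(349,138,'green'),"or":(274,188,'orange')}}
for n in boxes:
    f=dict(np.load(f"/tmp/a_{n}.npz"));P=pts(f)
    for k,(u,v,c) in boxes[n].items():
        m=mask(f["image"],c);w=np.zeros_like(m);w[v-28:v+29,u-26:u+27]=1;m=(m>0)&(w>0)
        q=P[m];q=q[q[:,2]>5]
        # silhouette extremes of the mask -> columns; rim ellipse: rays onto rim plane
        zt=np.percentile(q[:,2],98)
        zr=85+(6 if k=="base" else 0)
        # outer rim: hit points of mask on plane zr, top-of-mask boundary
        cs=max(cv2.findContours(m.astype(np.uint8),0,1)[0],key=cv2.contourArea)[:,0]
        R=np.array([ray(f,a,b,zr) for a,b in cs])
        # far half of contour in image (upper) belongs to outer rim
        top=cs[:,1]<cs[:,1].min()+10
        cc,r=fitc(R[top])
        rim=q[(q[:,2]>zr-5)];c2,r2=fitc(rim)
        print(n,k,m.sum(),"zmax",zt.round(1),"raycircle",cc.round(1),r.round(1),"depth rim",c2.round(1),r2.round(1),len(rim),"mid",((rim.min(0)+rim.max(0))/2).round(1),np.ptp(rim,0).round(1))
E
```

```text
scene base 322 zmax 91.1 raycircle [500.  271.4] 28.0 depth rim [498.3 273.2] 28.2 80 mid [497.9 272.4  89.4] [59.2 60.5  6.5]
scene A 634 zmax 84.7 raycircle [464.8  47.4] 27.8 depth rim [ 735.  -171.1] 348.6 98 mid [ 726.  -165.7  397.5] [583.6 483.1 634.9]
scene B 914 zmax 85.6 raycircle [ 522.9 -239.7] 28.5 depth rim [ 758.8 -321.3] 251.0 163 mid [ 755.9 -309.2  397.5] [523.9 196.2 634.9]Traceback (most recent call last):
  File "<stdin>", line 10, in <module>
    return _quantile_unchecked(
        a, q, axis, out, overwrite_input, method, keepdims, weights)
    return _ureduce(a,
                    func=_quantile_ureduce_func,
    ...<5 lines>...
                    overwrite_input=overwrite_input,
                    method=method)
    r = func(a, **kwargs)
    result = _quantile(arr,
                       quantiles=q,
    ...<2 lines>...
                       out=out,
                       weights=wgt)
    slices_having_nans = np.isnan(arr[-1, ...])
                                  ~~~^^^^^^^^^
IndexError: index -1 is out of bounds for axis 0 with size 0
```

```bash
cat > m.py <<'E'
from h import *
boxes={"scene":{"base":(392,128),"A":(319,160),"B":(232,236),"or":(359,225),"pink":(264,198),"purple":(173,260)},
"side":{"base":(323,308),"A":(357,222),"B":(349,138),"or":(274,188),"pink":(360,170),"purple":(365,112)}}
hz={'pink':(165,178,60),'purple':(130,160,60),'or':(3,14,170)}
for n in boxes:
    f=dict(np.load(f"/tmp/a_{n}.npz"));P=pts(f);hsv=cv2.cvtColor(f["image"],cv2.COLOR_RGB2HSV)
    for k,(u,v) in boxes[n].items():
        a=hz.get(k,(42,85,80));m=cv2.inRange(hsv,(a[0],a[2],20),(a[1],255,255))
        w=np.zeros_like(m);w[v-28:v+29,u-26:u+27]=1;m=(m>0)&(w>0)&(f["depth"]>0)
        zr=91 if k=="base" else 85
        q=P[m&(P[...,2]>5)&(P[...,2]<105)]
        if len(q)<20: print(n,k,len(q),hsv[v,u]);continue
        cs=max(cv2.findContours(m.astype(np.uint8),0,1)[0],key=cv2.contourArea)[:,0]
        R=np.array([ray(f,a,b,zr) for a,b in cs]);top=cs[:,1]<cs[:,1].min()+10
        cc,r=fitc(R[top])
        rim=q[q[:,2]>zr-5];c2,r2=fitc(rim)
        print(n,k,m.sum(),"zmax",np.percentile(q[:,2],98).round(1),"ray",cc.round(1),r.round(1),"depth",c2.round(1),r2.round(1),len(rim),"mid",((rim.min(0)+rim.max(0))/2).round(1),np.ptp(rim,0).round(1))
E
python3 m.py
```

```text
scene base 571 zmax 91.0 ray [498.7 272.4] 28.1 depth [498.4 273.2] 28.4 90 mid [498.5 272.6  89.4] [60.3 60.8  6.5]
scene A 655 zmax 84.7 ray [464.5  48.1] 28.1 depth [464.2  48.3] 28.2 102 mid [464.2  48.6  83.5] [60.1 60.   7. ]
scene B 944 zmax 85.3 ray [ 522.2 -239. ] 28.6 depth [ 522.9 -239.7] 28.1 164 mid [ 521.8 -239.7   83.3] [61.2 58.   6.5]
scene or 0 [ 14 151 239]
scene pink 762 zmax 85.0 ray [ 480.3 -125.9] 28.7 depth [ 479.4 -125.5] 28.1 130 mid [ 479.5 -125.4   83.8] [60.2 58.4  7.4]
scene purple 1091 zmax 85.4 ray [ 496.4 -359.1] 29.7 depth [ 495.5 -358.8] 28.3 199 mid [ 496.  -358.6   83.4] [59.7 59.4  6.6]
side base 1020 zmax 93.1 ray [495.1 273.6] 29.5 depth [494.9 274.5] 28.2 210 mid [495.  274.1  90.6] [58.6 59.8  9.1]
side A 793 zmax 87.6 ray [461.2  47.4] 28.6 depth [460.7  49.4] 28.4 158 mid [460.8  48.9  85.2] [59.  59.9 10.1]
side B 376 zmax 88.1 ray [ 520.3 -242. ] 28.4 depth [ 519.4 -238.9] 28.5 105 mid [ 519.6 -239.9   85.5] [57.6 63.4 11. ]
side or 1502 zmax 87.0 ray [674.8 -27.2] 28.0 depth [672.6 -19.8] 28.3 150 mid [672.8 -21.5  84.9] [59.5 64.7  9.7]
side pink 476 zmax 87.8 ray [ 475.8 -126.7] 28.2 depth [ 475.6 -124.3] 28.3 118 mid [ 475.5 -123.9   84.7] [57.8 61.6  9. ]
side purple 526 zmax 87.8 ray [ 492.8 -361. ] 28.5 depth [ 492.1 -357.9] 28.3 113 mid [ 492.5 -357.9   85.7] [57.8 62.2 11.3]
```

{"api": "servo_tool", "payload": {
  "motion": [16.5,-25.5,0,0,0,0,100,16.5,-25.5,0,0,0,0,100,16.5,-25.5,0,0,0,0,100,16.5,-25.5,0,0,0,0,100,16.5,-25.5,0,0,0,0,100,16.5,-25.5,0,0,0,0,100,16.5,-25.5,0,0,0,0,100,16.5,-25.5,0,0,0,0,100,16.5,-25.5,0,0,0,0,100,16.5,-25.5,0,0,0,0,100],
  "newtons": 20
}}

```text
time_s: 0.98
ee_pos: [296.9, 303.3, 232.9]
ee_rot: [-180.0, 0.0, 76.8]
force: [-0.2, 1.2, -0.6]
gripper_width: 90.8
```

{"api": "servo_tool", "payload": {
  "motion": [16.5,-25.5,0,0,0,0,100,16.5,-25.5,0,0,0,0,100,16.5,-25.5,0,0,0,0,100,16.5,-25.5,0,0,0,0,100,16.5,-25.5,0,0,0,0,100,16.5,-25.5,0,0,0,0,100,16.5,-25.5,0,0,0,0,100,16.5,-25.5,0,0,0,0,100,0,0,0,0,0,0,100,0,0,0,0,0,0,100]
}}

```text
time_s: 1.82
ee_pos: [428.8, 99.8, 232.6]
ee_rot: [-179.9, 0.0, 76.6]
force: [-0.2, 1.1, 1.7]
gripper_width: 91.3
```

Now a wrist look at pot A from about 60 mm short of it.

```bash
cat > w.py <<'E'
import sys
from h import *
from workcell import sensors, grab_frame
from scipy.spatial.transform import Rotation as Ro
name=sys.argv[1];zr=float(sys.argv[2])
s=sensors.state();f=grab_frame("wrist")
T=np.eye(4);T[:3,:3]=Ro.from_euler('xyz',s["ee_rot"],degrees=True).as_matrix();T[:3,3]=s["ee_pos"];T=T@f["T_tool_cam"]
f["extrinsics"]=T
cv2.imwrite(f"pics/{name}.png",f["image"][:,:,::-1])
P=pts(f);h=cv2.cvtColor(f["image"],cv2.COLOR_RGB2HSV);m=(cv2.inRange(h,(42,80,20),(85,255,255))>0)&(f["depth"]>0)
n,l,st,_=cv2.connectedComponentsWithStats(m.astype(np.uint8))
for i in range(1,n):
    if st[i,4]<150: continue
    q=P[l==i];rim=q[abs(q[:,2]-zr)<5]
    print(st[i],"zmax",np.percentile(q[:,2],98).round(1),len(rim))
    if len(rim)>20:
        c,r=fitc(rim);print("  circle",c.round(1),r.round(1),"mid",((rim.min(0)+rim.max(0))/2).round(1),np.ptp(rim,0).round(1))
print("tcp",s["ee_pos"].round(1),s["ee_rot"].round(1),s["gripper_width"].round(1),s["force"].round(1),s["time_s"])
E
python3 w.py w1 85
```

```text
[ 454  184   83   66 3974] zmax 90.4 991
  circle [495.7 275.4] 28.2 mid [496.2 276.4  85. ] [59.6 60.3 10. ]
[ 250  198   59   66 3022] zmax 84.5 593
  circle [462.1  51.3] 28.2 mid [462.3  51.   83. ] [59.5 59.8  6.1]Traceback (most recent call last):
  File "w.py", line 18, in <module>
    print("tcp",s["ee_pos"].round(1),s["ee_rot"].round(1),s["gripper_width"].round(1),s["force"].round(1),s["time_s"])
                                                          ^^^^^^^^^^^^^^^^^^^^^^^^
AttributeError: 'float' object has no attribute 'round'
```

View pics/w1.png

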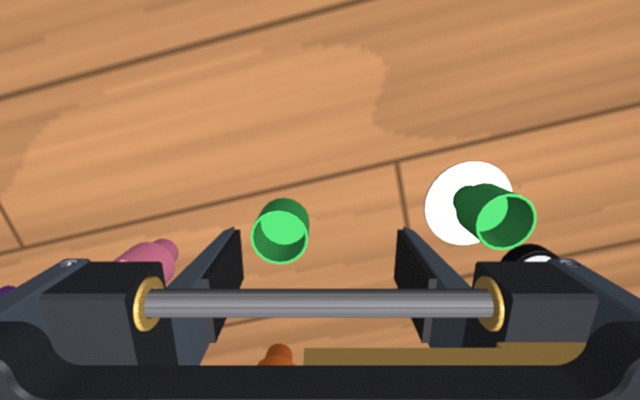

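The wrist view has pot A's rim at (280,235) and the pad pot's rim at (505,220). It agrees with the static cameras to about 2 mm, and the A-to-base offset of (34,225) matches in all three.

```bash
sed -i 's/,s\["gripper_width"\].round(1)/,round(s["gripper_width"],1)/' w.py; python3 -c "
from workcell import sensors
s=sensors.state();print(s['time_s'],s['ee_pos'].round(1),s['ee_rot'].round(1))"
```

```text
1.8667 [428.3 100.5 232.7] [-179.9   -0.    76.7]
```

{"api": "servo_tool", "payload": {
  "motion": [11.4,-17,0,0,0,0,100,11.4,-17,0,0,0,0,100,11.3,-17,0,0,0,0,100,0,0,0,0,0,0,100,0,0,-20,0,0,0,100,0,0,-20,0,0,0,100,0,0,-20,0,0,0,100,0,0,-10,0,0,0,100,0,0,0,0,0,0,100,0,0,0,0,0,0,100]
}}

```text
time_s: 2.7
ee_pos: [461.8, 50.9, 162.9]
ee_rot: [-179.9, -0.0, 76.9]
force: [0.7, -0.7, -0.1]
gripper_width: 91.0
```

```bash
python3 w.py w2 85
```

```text
[ 527  154  113   87 7248] zmax 90.2 1497
  circle [495.8 275. ] 28.2 mid [496.5 271.5  85. ] [60.  51.7 10. ]
[ 279  173   77   84 4941] zmax 84.6 1003
  circle [462.1  51.1] 28.1 mid [462.5  50.9  83. ] [59.5 59.2  5.9]
tcp [461.8  50.9 162.9] [-179.9   -0.    76.9] 91.0 [ 0.7 -0.7 -0.1] 2.7
```

View pics/w2.png

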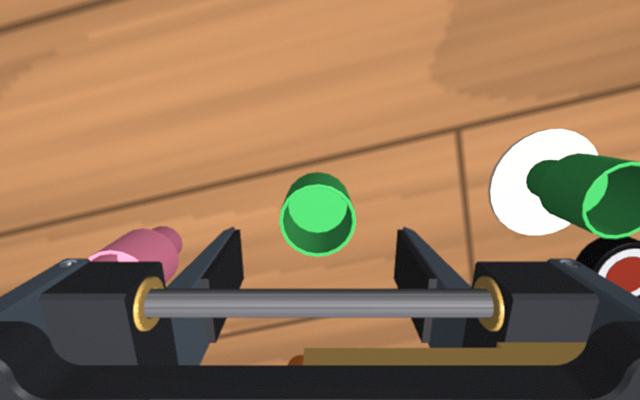

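Pot A is centred between the fingers (column 318), so I'm going down and gripping.

{"api": "servo_tool", "payload": {
  "motion": [0,0,-20,0,0,0,100,0,0,-20,0,0,0,100,0,0,-20,0,0,0,100,0,0,-20,0,0,0,100,0,0,-15,0,0,0,100,0,0,0,0,0,0,100,0,0,0,0,0,0,0,0,0,0,0,0,0,0,0,0,0,0,0,0,0,0,0,0,0,0,0,0],
  "newtons": 15
}}

```text
time_s: 3.58
ee_pos: [463.5, 49.9, 69.2]
ee_rot: [179.9, -0.1, 76.8]
force: [0.0, 0.3, 0.6]
gripper_width: 67.6
```

{"api": "servo_tool", "payload": {
  "motion": [0,0,0,0,0,0,0,0,0,0,0,0,0,0,0,0,0,0,0,0,0,0,0,0,0,0,0,0]
}}

```text
time_s: 3.92
ee_pos: [463.3, 49.8, 68.8]
ee_rot: [179.9, -0.0, 76.8]
force: [-0.3, -0.2, 5.7]
gripper_width: 60.6
```

{"api": "servo_tool", "payload": {
  "motion": [0,0,10,0,0,0,0,0,0,20,0,0,0,0,0,0,25,0,0,0,0,0,0,25,0,0,0,0,0,0,25,0,0,0,0,0,0,25,0,0,0,0,0,0,25,0,0,0,0,0,0,15,0,0,0,0,0,0,0,0,0,0,0,0,0,0,0,0,0,0]
}}

```text
time_s: 4.75
ee_pos: [462.6, 49.8, 238.0]
ee_rot: [180.0, -0.0, 76.8]
force: [-0.1, 0.2, -1.6]
gripper_width: 61.0
```

{"api": "servo_tool", "payload": {
  "motion": [2,12,0,0,0,0,0,4,25,0,0,0,0,0,4,28,0,0,0,0,0,4,28,0,0,0,0,0,4,28,0,0,0,0,0,4,28,0,0,0,0,0,4,28,0,0,0,0,0,4,28,0,0,0,0,0,4,20,0,0,0,0,0,0,0,0,0,0,0,0]
}}

```text
time_s: 5.58
ee_pos: [496.3, 277.9, 235.1]
ee_rot: [-179.8, 0.0, 76.9]
force: [-0.8, -0.6, -1.2]
gripper_width: 60.6
```

{"api": "servo_tool", "payload": {
  "motion": [0,0,0,0,0,0,0,0,0,0,0,0,0,0,0,0,0,0,0,0,0]
}}

```text
time_s: 5.83
ee_pos: [496.1, 273.6, 237.1]
ee_rot: [-179.9, 0.1, 76.7]
force: [-0.2, -1.3, -0.8]
gripper_width: 60.7
```

```bash
cat > look.py <<'E'
import sys
from h import *
from workcell import sensors, grab_frame
s=sensors.state();print("tcp",s["ee_pos"].round(1),s["ee_rot"].round(1),round(s["gripper_width"],1),s["force"].round(1),s["time_s"])
im=[]
for n,(u,v) in (("scene",(392,115)),("side",(323,290))):
    f=grab_frame(n);np.savez(f"/tmp/{sys.argv[1]}_{n}.npz",**f)
    im.append(cv2.resize(f["image"][max(0,v-90):v+100,u-75:u+75,::-1],(400,507),interpolation=2))
    P=pts(f);h=cv2.cvtColor(f["image"],cv2.COLOR_RGB2HSV);m=(cv2.inRange(h,(42,80,20),(85,255,255))>0)&(f["depth"]>0)
    k,l,st,_=cv2.connectedComponentsWithStats(m.astype(np.uint8))
    for i in range(1,k):
        if st[i,4]<150: continue
        q=P[(l==i)&(P[...,2]<400)]
        if len(q)<100: continue
        zt=np.percentile(q[:,2],98);rim=q[q[:,2]>zt-5];c,r=fitc(rim)
        print(n,st[i],"ztop",zt.round(1),"zmin",np.percentile(q[:,2],2).round(1),"c",c.round(1),r.round(1))
cv2.imwrite(f"pics/{sys.argv[1]}.png",np.hstack(im))
E
python3 look.py l1; python3 w.py w3 91
```

```text
tcp [496.1 273.6 237.1] [-1.799e+02  1.000e-01  7.670e+01] 60.7 [-0.2 -1.3 -0.8] 5.8333
scene [387  56  29  41 709] ztop 252.8 zmin 175.6 c [497.9 273.2] 28.3
scene [515  58  42  32 922] ztop 169.3 zmin 128.8 c [650.6 647.3] 33.5
scene [518  94  21  13 157] ztop 98.1 zmin 71.9 c [668.5 621.8] 19.8
scene [381 113  23  34 570] ztop 90.2 zmin 18.8 c [498.6 273.6] 28.3
scene [ 520  117   87   82 4617] ztop 175.2 zmin 11.2 c [853.5 464.9] 15.5
scene [215 218  33  41 948] ztop 85.4 zmin 11.2 c [ 522.7 -239.7] 28.0
side [ 308  248   37   81 1281] ztop 256.0 zmin 18.3 c [551.6 297.6] 87.5
side [  44  309  110   91 7648] ztop 178.8 zmin 21.6 c [847.7 464.4] 15.0
[  257   160   124   130 10518] zmax 253.6 329
  circle [495.7 276.5] 27.7 mid [489.6 276.1  88.9] [45.4 57.5  5.7]
[ 276  317   86   18 1043] zmax 253.6 0
tcp [496.4 273.7 237.8] [-180.     0.    76.7] 60.7 [-0.5 -0.5 -1.7] 5.9333
```

View pics/l1.png

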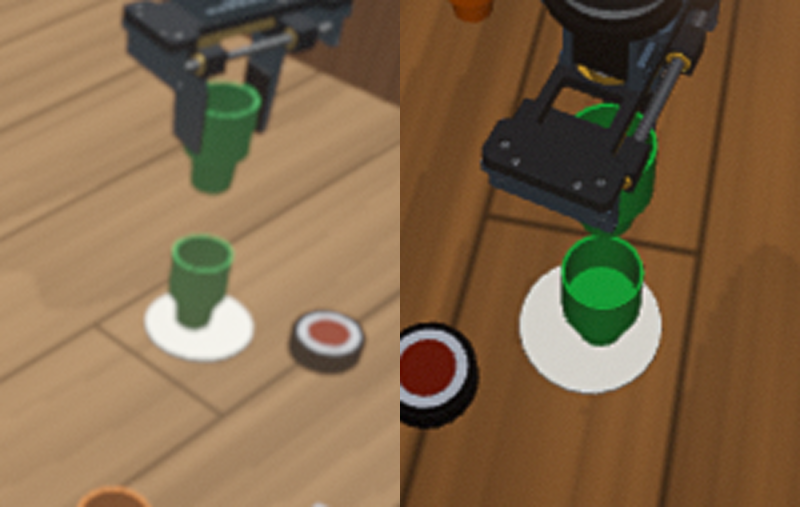

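The left half (scene camera) shows the held pot directly above the pad pot, and their centres agree within 1 mm. Now I'm lowering it.

{"api": "servo_tool", "payload": {
  "motion": [0.5,0,-15,0,0,0,0,0,0,-15,0,0,0,0,0,0,-15,0,0,0,0,0,0,-15,0,0,0,0,0,0,-12,0,0,0,0,0,0,-12,0,0,0,0,0,0,-10,0,0,0,0,0,0,-8,0,0,0,0,0,0,-6,0,0,0,0,0,0,0,0,0,0,0]
}}

```text
time_s: 6.82
ee_pos: [496.6, 274.3, 128.9]
ee_rot: [-179.9, 0.1, 76.8]
force: [-0.2, -0.6, -0.5]
gripper_width: 60.8
```

{"api": "servo_tool", "payload": {
  "motion": [0,0,-2,0,0,0,0,0,0,-1,0,0,0,0,0,0,0,0,0,0,0]
}}

```text
time_s: 7.07
ee_pos: [497.3, 274.9, 127.3]
ee_rot: [180.0, -0.0, 76.8]
force: [0.1, -0.5, -0.9]
gripper_width: 60.7
```

{"api": "servo_tool", "payload": {
  "motion": [0,0,-1,0,0,0,0,0,0,-1,0,0,0,0,0,0,-1,0,0,0,0,0,0,0,0,0,0,0,0,0,0,0,0,0,0]
}}

```text
time_s: 7.48
ee_pos: [497.1, 274.8, 124.0]
ee_rot: [180.0, -0.0, 76.8]
force: [0.2, 0.0, -1.1]
gripper_width: 60.7
```

```bash
python3 look.py l2 | grep -v "5[12][0-9] \|\[ 520\|  44"
```

```text
tcp [497.1 274.8 124. ] [180.   -0.   76.8] 60.7 [ 0.2  0.  -1.1] 7.4833
scene [381  97  28  50 793] ztop 139.5 zmin 20.9 c [499.7 270.4] 30.6
scene [215 218  33  41 943] ztop 85.4 zmin 11.9 c [ 522.7 -239.6] 28.3
```

View pics/l2.png

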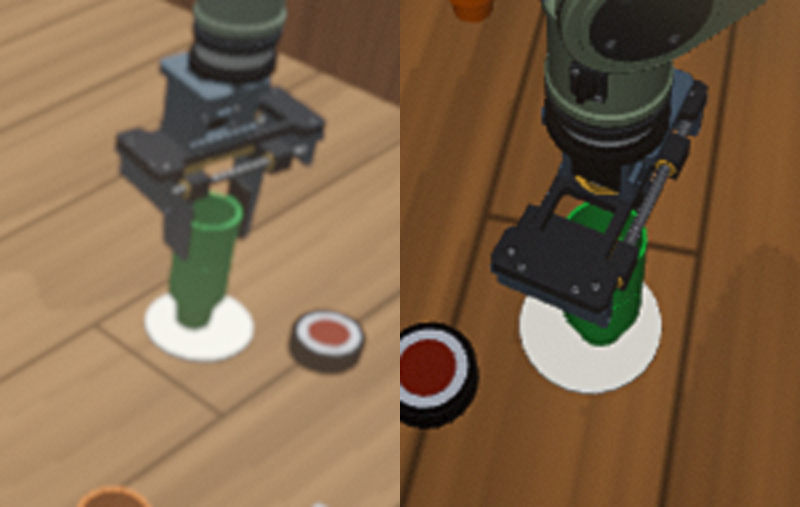

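The pot is inside, with its top at about 140 as expected. One more millimetre, then release.

{"api": "servo_tool", "payload": {
  "motion": [0,0,-1,0,0,0,0,0,0,0,0,0,0,0,0,0,0,0,0,0,0]
}}

```text
time_s: 7.83
ee_pos: [497.4, 274.9, 123.8]
ee_rot: [179.9, -0.0, 76.8]
force: [-1.5, -1.0, 5.3]
gripper_width: 60.5
```

{"api": "servo_tool", "payload": {
  "motion": [0,0,0,0,0,0,80,0,0,0,0,0,0,100,0,0,0,0,0,0,100,0,0,0,0,0,0,100,0,0,0,0,0,0,100,0,0,0,0,0,0,100]
}}

```text
time_s: 8.33
ee_pos: [497.1, 274.7, 122.8]
ee_rot: [-180.0, 0.0, 76.8]
force: [-0.0, -0.2, 0.2]
gripper_width: 90.9
```

{"api": "servo_tool", "payload": {
  "motion": [0,0,8,0,0,0,100,0,0,15,0,0,0,100,0,0,20,0,0,0,100,0,0,20,0,0,0,100,0,0,20,0,0,0,100,0,0,20,0,0,0,100,0,0,17,0,0,0,100,0,0,0,0,0,0,100,0,0,0,0,0,0,100,0,0,0,0,0,0,100]
}}

```text
time_s: 9.17
ee_pos: [496.6, 274.5, 242.2]
ee_rot: [-179.9, 0.0, 76.8]
force: [0.0, -0.1, -1.1]
gripper_width: 91.4
```

```bash
python3 look.py l3; python3 w.py w4 140
```

```text
tcp [496.6 274.5 242.2] [-179.9    0.    76.8] 91.4 [ 0.  -0.1 -1.1] 9.1667
scene [515  58  42  31 910] ztop 169.2 zmin 128.5 c [649.4 647.1] 33.2
scene [381  97  26  50 919] ztop 139.2 zmin 23.1 c [498.2 273.1] 28.4
scene [ 520  117   87   82 4591] ztop 175.3 zmin 10.8 c [852.9 459.8] 15.2
scene [215 218  33  41 950] ztop 85.2 zmin 10.2 c [ 522.8 -239.6] 28.3
side [ 308  277   33   52 1200] ztop 143.0 zmin 21.3 c [485.1 295.9] 31.8
side [  44  309  110   91 7660] ztop 178.9 zmin 21.7 c [847.9 465.1] 15.1
[ 284  160   71   84 4375] zmax 139.6 818
  circle [496.1 276.1] 28.1 mid [496.4 275.7 137.8] [59.2 58.6  5.5]
tcp [496.5 274.4 241.6] [-1.799e+02  1.000e-01  7.680e+01] 91.4 [-0.1 -0.1  0.5] 9.2667
```

View pics/l3.png

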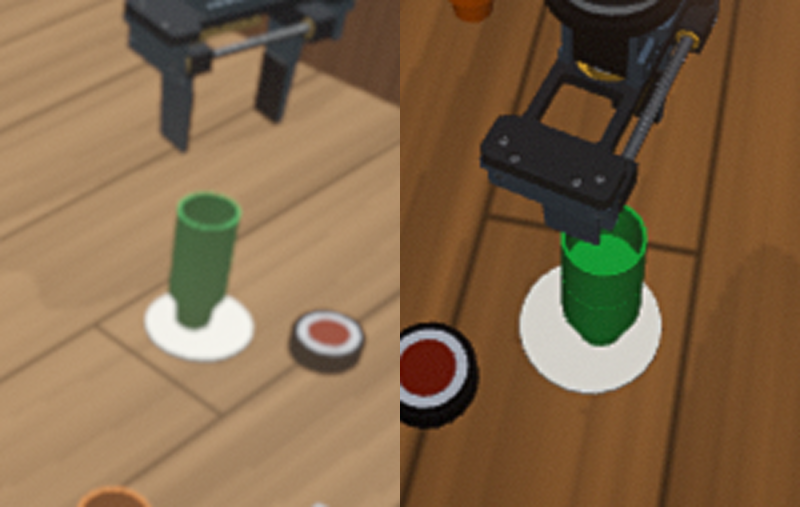

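The upper rim is at 139.2–139.6, level and centred, so pot A is fully seated. Now to pot B.

{"api": "servo_tool", "payload": {
  "motion": [1,-15,0,0,0,0,100,1.5,-30,0,0,0,0,100,1.5,-30,0,0,0,0,100,1.5,-30,0,0,0,0,100,1.5,-30,0,0,0,0,100,1.5,-30,0,0,0,0,100,1.5,-30,0,0,0,0,100,1.5,-30,0,0,0,0,100,1.5,-30,0,0,0,0,100,1.5,-30,0,0,0,0,100]
}}

```text
time_s: 10.15
ee_pos: [510.9, -12.4, 242.5]
ee_rot: [-179.9, 0.0, 76.8]
force: [1.4, 0.7, 0.1]
gripper_width: 91.1
```

{"api": "servo_tool", "payload": {
  "motion": [1.5,-30,0,0,0,0,100,1.5,-30,0,0,0,0,100,1.5,-30,0,0,0,0,100,1.5,-30,0,0,0,0,100,1.5,-30,0,0,0,0,100,1.5,-30,0,0,0,0,100,1.5,-30,0,0,0,0,100,0,-17,0,0,0,0,100,0,0,0,0,0,0,100,0,0,0,0,0,0,100]
}}

```text
time_s: 10.98
ee_pos: [521.2, -238.1, 242.2]
ee_rot: [-179.9, -0.0, 76.6]
force: [0.9, 0.1, 1.2]
gripper_width: 91.1
```

{"api": "servo_tool", "payload": {
  "motion": [0,0,-20,0,0,0,100,0,0,-20,0,0,0,100,0,0,-20,0,0,0,100,0,0,-15,0,0,0,100,0,0,0,0,0,0,100,0,0,0,0,0,0,100]
}}

```text
time_s: 11.48
ee_pos: [521.6, -236.1, 167.5]
ee_rot: [-179.9, -0.0, 76.8]
force: [0.4, -0.4, -0.3]
gripper_width: 91.1
```

```bash
python3 w.py w5 85
```

```text
[ 278  171   75   82 4769] zmax 84.6 964
  circle [ 521.  -237.3] 28.1 mid [ 521.4 -237.3   83. ] [60.  59.1  5.9]
tcp [ 521.6 -236.1  167.5] [-179.9   -0.    76.8] 91.1 [ 0.4 -0.4 -0.3] 11.4833
```

View pics/w5.png

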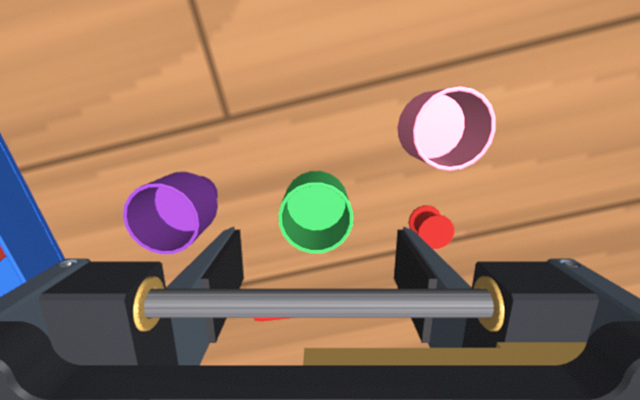

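Pot B at (316,215) is centred between the fingers. Purple on the left (edge about 90 mm away) clears the finger backs at 59 mm. The red spool at (432,228) is below the fingertip height of about 50.

{"api": "servo_tool", "payload": {
  "motion": [0,-1,-20,0,0,0,100,0,0,-20,0,0,0,100,0,0,-20,0,0,0,100,0,0,-20,0,0,0,100,0,0,-18,0,0,0,100,0,0,0,0,0,0,100,0,0,0,0,0,0,100,0,0,0,0,0,0,0,0,0,0,0,0,0,0,0,0,0,0,0,0,0]
}}

```text
time_s: 12.37
ee_pos: [523.0, -238.6, 71.5]
ee_rot: [179.8, 0.0, 76.8]
force: [0.8, -0.6, -0.6]
gripper_width: 73.9
```

{"api": "servo_tool", "payload": {
  "motion": [0,0,0,0,0,0,0,0,0,0,0,0,0,0,0,0,0,0,0,0,0,0,0,0,0,0,0,0,0,0,0,0,0,0,0]
}}

```text
time_s: 12.78
ee_pos: [522.5, -238.4, 70.6]
ee_rot: [179.9, 0.0, 76.8]
force: [-1.1, -0.2, 5.7]
gripper_width: 60.2
```

{"api": "servo_tool", "payload": {
  "motion": [0,0,10,0,0,0,0,0,0,20,0,0,0,0,0,0,25,0,0,0,0,0,0,25,0,0,0,0,0,0,25,0,0,0,0,0,0,25,0,0,0,0,0,0,25,0,0,0,0,0,0,25,0,0,0,0,0,0,15,0,0,0,0,0,0,0,0,0,0,0]
}}

```text
time_s: 13.62
ee_pos: [523.5, -238.8, 269.0]
ee_rot: [179.6, 0.1, 76.8]
force: [0.6, 0.0, -1.0]
gripper_width: 59.6
```

{"api": "servo_tool", "payload": {
  "motion": [-1,15,0,0,0,0,0,-1.5,28,0,0,0,0,0,-1.5,28,0,0,0,0,0,-1.5,28,0,0,0,0,0,-1.5,28,0,0,0,0,0,-1.5,28,0,0,0,0,0,-1.5,28,0,0,0,0,0,-1.5,28,0,0,0,0,0,-1.5,28,0,0,0,0,0,-1.5,28,0,0,0,0,0]
}}

```text
time_s: 14.45
ee_pos: [505.8, 30.8, 263.0]
ee_rot: [-179.8, 0.0, 76.8]
force: [1.1, 0.1, -1.4]
gripper_width: 59.7
```

{"api": "servo_tool", "payload": {
  "motion": [-1.5,28,0,0,0,0,0,-1.5,28,0,0,0,0,0,-1.5,28,0,0,0,0,0,-1.5,28,0,0,0,0,0,-1.5,28,0,0,0,0,0,-1.5,28,0,0,0,0,0,-1,28,0,0,0,0,0,-1,28,0,0,0,0,0,0,15,0,0,0,0,0,0,7,0,0,0,0,0]
}}

```text
time_s: 15.28
ee_pos: [495.3, 276.6, 263.2]
ee_rot: [-179.8, 0.1, 76.9]
force: [-0.5, -0.6, -1.5]
gripper_width: 59.5
```

{"api": "servo_tool", "payload": {
  "motion": [0,0,0,0,0,0,0,0,0,0,0,0,0,0,0,0,0,0,0,0,0,0,0,0,0,0,0,0]
}}

```text
time_s: 15.62
ee_pos: [496.7, 273.4, 265.0]
ee_rot: [180.0, 0.0, 76.7]
force: [0.1, -0.3, -0.4]
gripper_width: 60.0
```

```bash
python3 look.py l4; python3 w.py w6 140
```

```text
tcp [496.7 273.4 265. ] [180.    0.   76.7] 60.0 [ 0.1 -0.3 -0.4] 15.6167
scene [388  45  30  43 754] ztop 278.9 zmin 201.5 c [498.  272.4] 28.7
scene [515  58  42  30 923] ztop 169.1 zmin 126.3 c [651.6 647.4] 33.6
scene [517  95  22  13 159] ztop 96.3 zmin 69.7 c [702.1 607.2] 29.8
scene [381  97  26  50 919] ztop 138.9 zmin 21.7 c [498.4 273.1] 28.2
scene [ 520  117   87   82 4607] ztop 175.3 zmin 11.2 c [853.2 458.4] 15.2
side [ 308  238   37   91 1696] ztop 281.1 zmin 43.8 c [549.5 299.9] 85.6
side [  44  309  110   91 7678] ztop 178.8 zmin 21.3 c [848.  464.1] 15.0
[  257   157   123   133 10803] zmax 279.3 367
  circle [495.7 276.1] 27.8 mid [487.5 275.7 137.8] [41.7 58.3  5.5]
[278 317  81  15 808] zmax 279.3 0
tcp [496.8 273.7 265.2] [180.   -0.   76.7] 60.0 [ 0.5  0.1 -1.3] 15.7167
```

View pics/l4.png

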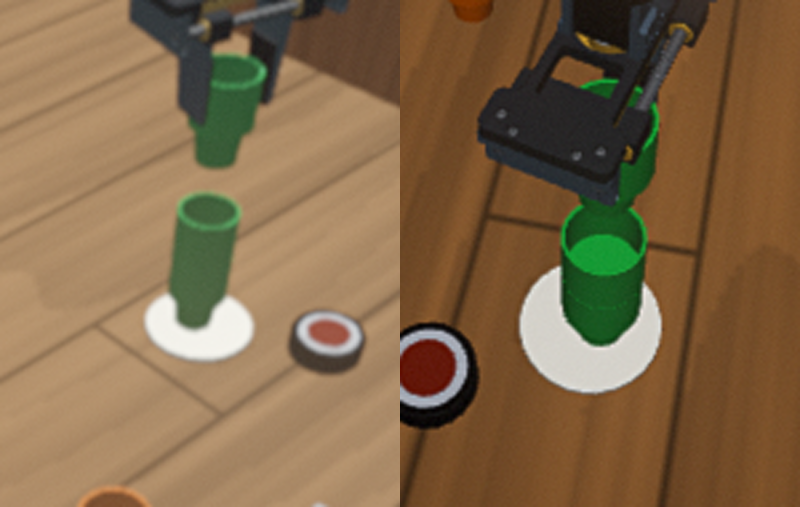

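Pot B is directly over the stack, within about 1 mm in the scene camera. Lowering.

{"api": "servo_tool", "payload": {
  "motion": [0.5,0.5,-15,0,0,0,0,0,0,-15,0,0,0,0,0,0,-12,0,0,0,0,0,0,-12,0,0,0,0,0,0,-10,0,0,0,0,0,0,-8,0,0,0,0,0,0,-7,0,0,0,0,0,0,-6,0,0,0,0,0,0,0,0,0,0,0,0,0,0,0,0,0,0]
}}

```text
time_s: 16.6
ee_pos: [497.2, 275.3, 179.9]
ee_rot: [-180.0, -0.0, 76.8]
force: [0.8, 0.0, 0.1]
gripper_width: 59.7
```

{"api": "servo_tool", "payload": {
  "motion": [0,0,-1,0,0,0,0,0,0,-1,0,0,0,0,0,0,-1,0,0,0,0,0,0,0,0,0,0,0,0,0,0,0,0,0,0]
}}

```text
time_s: 17.02
ee_pos: [497.2, 275.3, 177.1]
ee_rot: [180.0, -0.0, 76.8]
force: [-0.6, -0.5, -0.9]
gripper_width: 59.3
```

{"api": "servo_tool", "payload": {
  "motion": [0,0,-1,0,0,0,0,0,0,-1,0,0,0,0,0,0,0,0,0,0,0,0,0,0,0,0,0,0]
}}

```text
time_s: 17.35
ee_pos: [497.1, 275.2, 174.9]
ee_rot: [-180.0, 0.0, 76.8]
force: [-0.1, 0.2, -0.5]
gripper_width: 59.9
```

{"api": "servo_tool", "payload": {
  "motion": [0,0,-1,0,0,0,0,0,0,0,0,0,0,0,0,0,0,0,0,0,0]
}}

```text
time_s: 17.6
ee_pos: [497.4, 275.5, 174.5]
ee_rot: [180.0, -0.1, 76.8]
force: [-0.1, 0.2, 3.2]
gripper_width: 59.6
```

Contact is felt (3 N) at the expected height of 174.5. Releasing and retreating.

{"api": "servo_tool", "payload": {
  "motion": [0,0,0,0,0,0,80,0,0,0,0,0,0,100,0,0,0,0,0,0,100,0,0,0,0,0,0,100,0,0,0,0,0,0,100,0,0,0,0,0,0,100]
}}

```text
time_s: 18.1
ee_pos: [497.1, 275.3, 173.8]
ee_rot: [-180.0, 0.0, 76.8]
force: [0.3, 0.2, 0.4]
gripper_width: 91.2
```

{"api": "servo_tool", "payload": {
  "motion": [0,0,8,0,0,0,100,0,0,15,0,0,0,100,0,0,20,0,0,0,100,0,0,20,0,0,0,100,0,0,20,0,0,0,100,0,0,17,0,0,0,100,-30,0,0,0,0,0,100,-30,0,0,0,0,0,100,-30,0,0,0,0,0,100,0,0,0,0,0,0,100]
}}

```text
time_s: 18.93
ee_pos: [402.5, 274.6, 275.0]
ee_rot: [-179.9, 0.0, 76.9]
force: [-0.9, -0.3, -0.6]
gripper_width: 91.3
```

{"api": "servo_tool", "payload": {
  "motion": [0,0,0,0,0,0,100,0,0,0,0,0,0,100,0,0,0,0,0,0,100]
}}

```text
time_s: 19.18
ee_pos: [408.2, 275.4, 274.2]
ee_rot: [180.0, -0.0, 76.8]
force: [0.3, 0.7, -0.5]
gripper_width: 91.2
```

```bash
python3 look.py l5; python3 w.py w7 189; python3 - <<'E'
from h import *
a=dict(np.load("/tmp/a_side.npz"));b=dict(np.load("/tmp/l5_side.npz"))
for f in(a,b):
    h=cv2.cvtColor(f["image"],cv2.COLOR_RGB2HSV);m=cv2.inRange(h,(3,170,20),(14,255,255))[160:217,248:301]
    print("orange px",cv2.moments(m,True)["m10"]/m.astype(bool).sum(),cv2.moments(m,True)["m01"]/m.astype(bool).sum())
    w=f["image"][285:350,290:350].min(2)>150;print("pad mask",w.sum())
E
```

```text
tcp [408.2 275.4 274.2] [180.   -0.   76.8] 91.2 [ 0.3  0.7 -0.5] 19.1833
scene [515  58  42  32 907] ztop 169.2 zmin 129.4 c [650.2 647.8] 33.4
scene [ 381   80   29   67 1313] ztop 187.7 zmin 26.4 c [498.1 273.6] 28.3
scene [517  95  22  12 156] ztop 97.6 zmin 71.1 c [683.8 613.4] 17.5
scene [ 520  117   87   82 4612] ztop 174.9 zmin 10.8 c [852.5 466.2] 16.1
side [ 308  260   34   69 1915] ztop 190.7 zmin 45.6 c [494.9 274.8] 28.2
side [  44  309  110   91 7674] ztop 179.0 zmin 21.6 c [847.7 464.4] 15.0
[ 310  221   62   69 3179] zmax 344.0 244
  circle [494.2 276.9] 27.0 mid [473.7 281.4 186.8] [15.4 42.1  5.5]
[310 317  64  21 954] zmax 188.7 371
  circle [496.5 276.5] 27.5 mid [512.  274.5 186.5] [28.7 54.5  5.1]
tcp [408.1 275.3 273.9] [180.   -0.   76.7] 91.0 [-0.5 -0.1 -0.9] 19.2833
orange px 25.900596421471175 28.46255798542081
pad mask 1245
orange px 26.22958397534669 28.56779661016949
pad mask 1252
```

View pics/l5.png

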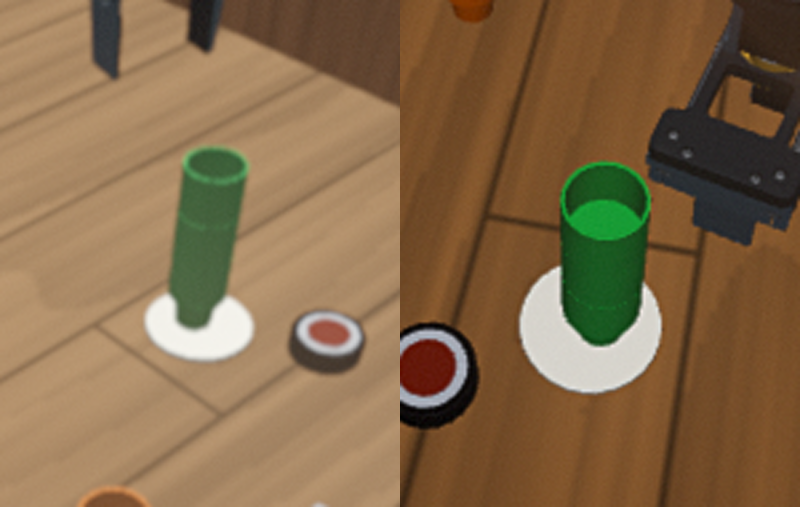

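The picture shows three green pots in one straight upright stack on the pad. The top rim is at about 188–189 (189 expected), centred over where the base stood, and the orange pot hasn't moved.

```bash
python3 -c "
from workcell import env
print(env.job_done())"
```

```text
the job is handed in; nothing more can be done
None
```

Both loose green pots are now nested in the green pot on the pad, and I handed the job in at about 19 s of the 64 s allowed. I put the nearer pot in first, then the farther one.

- **Seating:** In the final check the top rim was at 187.7 mm (scene camera), 190.7 mm (side) and 188.7 mm (wrist); 189 mm is expected when every pot is fully seated.
- **Alignment:** The stack's axis is within about 1 mm of where the pad pot first measured, and it looks upright in both fixed views.
- **Orange pot:** It moved less than half a pixel in the side view, so it is where it was.
- **Gripper:** It is open and clear of everything, about 90 mm to one side of the stack and above it.

The three cameras disagree with each other by 2 to 4 mm in absolute position, so I used differences within one camera to line up the pots. In the last wrist view the gripper hid part of the top rim, so its centre reading there is rough. None of the other checks failed.

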